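Draw out the drying-rack shelf to its line and hold it

ROBOT

A 6-joint arm with a two-finger parallel gripper is mounted at the origin on the work surface. World frame = base frame: x ahead of the robot, y to its left, z up, the work surface at z = 0. Lengths are in m, angles in rad, forces in N, time in s.
With the tool pointing down it reaches from about 0.3 to 0.825 m from the base axis. Payload 5.4 kg.
Tool frame: the origin (TCP) lies on the centre line of the jaws, within the pads' length; the fingertips stand 14 mm ahead of it and the grasp point (between the pads) lies 5 mm behind it (manip.tip_extent is the distance from the TCP to the fingertips, in m); z points along the fingers, y is the line along which they close (so a half turn about z gives the same grasp; the last joint's range is limited). The gripper opens to 92 mm and grips with 3 to 60 N. Pads are 20 mm wide; open, the fingers measure 128 mm over their backs; the gripper's body (75 mm by 189 mm) begins 69 mm behind the grasp point.
Start: joints at [1.024, 0.158, 1.597, -0, 1.386, -0.21], TCP at [0.19, 0.543, 0.229] pointing down, gripper open.
Joint ranges: [-2.91, 2.91], [-0.94, 2.29], [0.18, 2.7], [-1.29, 4.43], [0.17, 2.64], [-3, 3]. Speed limits (rad/s): [2.57, 2.57, 3.14, 3.14, 3.14, 3.14].

INTERFACE

Orientations are given as a rotation vector (axis times angle).
In Python, from cell import manip gives the robot as it stands. The module is installed in compiled form; this text tells all that it offers.
- The arm moves only by the tool carry_out, never from a script. Its argument "rows" is a list of rows, each a list of 3 entries, a list of its own where there are three numbers: the shift along the tool's x, y, z in units of 30 mm (1.0 is 30 mm), then the turn, a rotation vector about the tool's x, y, z in units of 6 degrees (1.0 is 6 degrees), then the opening, from 0 (shut) to 1 (fully open). In form: [[[x, y, z], [ax, ay, az], claw], ...]. A call has 1 to 12 rows; each row is the pose to reach, as a shift and turn from the pose commanded when the call began, along the tool's axes at that moment; what a row does not reach only later rows make up. A row lasts 1/12 s, in which the tool goes at most 41.7 mm and 7.16 degrees, less where a joint would pass 70% of its speed; a pose out of reach is approached as far as the arm can. A call with a gripper value outside its range is refused whole. The fingers move at their own pace and stop on an object; the grip force is fixed at half the most. Time passes only in rows, so rows that repeat a pose let the fingers close. It gives the time, the measured TCP pose, the force, the opening and the grip force at its end, in the units of the state.
- manip.state(): the state, without advancing time (a new reading comes with each control period).
- manip.capture(name): name is "side" or "top" or "wrist"; returns (picture, depth): 420x560x3 uint8, red, green, blue; 420x560 float32, m along the optical axis (not along the pixel's ray), 0 where there is no reading.
- manip.camera_info(name): a dict with "fov_y" (degrees; the focal length in pixels is half the picture's height over the tangent of half this angle, whatever the lens; pixels are square), "cx", "cy" (the principal point, pixels), "dist" ([k1, k2, p1, p2, k3] as OpenCV has them; the pictures are not rectified), "T" (4x4, takes a point from camera to world coordinates); the wrist camera has in their place "hand_eye" (4x4, takes a point from camera to tool coordinates, whose origin is the TCP and whose axes are the flange's). Camera axes: x right, y up, looking along -z (the intrinsics and any distortion apply to the point x, -y, -z); pixel columns grow to the right and rows downward; lengths in m; the calibration is good to about 2 mm. A picture is of the moment at which its call begins: read the wrist's pose just before it. camera_info takes no time and is no camera call.
- manip.job_done(): hands the job in; it is judged then, once.
The state is a dict: "time": time; "joints": joint angles; "joint_vel": joint speeds; "tau": joint torques, N m; "eef_pos": TCP position; "tool_rot": TCP orientation; "force": force on the tool from outside, world axes, zero at the start; "torque": the same for the moment, N m; "width": finger opening in m; "gripper_force": force on a finger pad.
Only numpy, scipy, OpenCV 4.12 (cv2) and the standard library are available. Lean on these libraries where they do the work, as an engineer would, in place of code of your own. Each camera call takes 0.05 s, during which the arm holds its last target. There are 200 camera calls.

TASK

I want to lift the crucibles off the lower shelf of the drying rack, so open up the top one for me: swing its folded handle up and over towards the front until it snaps against its stop, then draw the shelf out by it until the scored line across the shelf is level with the front of the rack. The shelf lies loose and tips once it is out that far, so keep hold of it, level, with its back end still resting on the rack, and finish while holding it there - do not let go. Keep the dish and the jar standing on the shelf, never let the shelf tip, and leave everything else on the bench where it is.

Things in the scene. Friction and masses are not known exactly. Their poses are not given: they have to be found in the camera images.
- rack: Fixed open rack of stainless angle, 260 mm deep (its x), 256 wide (y), 134 high. Origin: centre of its underside, on the bench. It faces its own -x; its runners end in front at x = -130 mm. The top runners are ledges 120 mm above the bench with guide walls 14 mm higher, 3 mm of play beside the shelf; nothing above keeps the shelf down. Lower shelf with five crucibles: fixed.
- rack_front (a point): Middle of the rack's front plane (x = -130 mm in the rack's frame), 128 mm above the bench, level with the top face of the top shelf. Axes as the rack's.
- shelf: Top shelf: loose perforated stainless plate on the top runners, 260 (x, along the slide) by 220 by 8 mm, 0.5 to 1 kg, 4 mm rims at sides and back. Origin: centre of its underside, 120 mm above the bench. Axes as the rack's; drawn out along -x, by 105 to 145 mm. Front edge at x = -130 mm. With its line at the rack's front it tips forward unless held.
- shelf_line (a point): Middle of the scored line across the shelf's top face, along y, 155 mm behind the shelf's front edge (x = 25, z = 8 mm in the shelf's frame). A dark groove 4 mm wide between the rows of slots.
- bail (a joint): Angle of the folding handle (rad): 0 = folded flat, lying back over the shelf; grows as it swings up and over to the front; 1.57 = upright; 1.75 = against its stop, just past upright. It turns stiffly (up to about 2 N at the bar, most near 1.2) and elsewhere stays where it is left; past about 1.5 a spring plunger snaps it on to the stop and keeps it there. It starts at 0 to 0.45.
- bail_bar (a point): Middle of the handle's bar: round steel, 10 mm thick, 110 mm long, along the shelf's y, on two 60 mm arms that turn about a line along y at x = -118, z = 22 mm in the shelf's frame. Folded, it is at x = -58 mm with 9 mm free beneath it; on the stop at x = -129, z = 81 mm (201 mm above the bench). The dish and jar are over 75 mm from the folded bar's centre.
- dish_mid (a point): Porcelain evaporating dish on the back part of the shelf, 72 mm across, 26 mm high; the point is its centre, half-way up.
- weigh_jar_mid (a point): Small glass weighing jar with a knobbed lid, on the back part of the shelf, 42 mm across, 48 mm high; centre, half-way up.
- beaker_mid (a point): Glass beaker on the bench beside the rack, 70 mm across, 95 mm high; centre.
- flask_mid (a point): Conical flask on the bench on the rack's other side, 82 mm across, 115 mm high; centre.
- crucible_mid (a point): Porcelain crucible with lid on the bench in front of the rack, 48 mm across, 47 mm high, low enough for the shelf to pass over it; centre.
- cylinder_mid (a point): Measuring cylinder on the bench to the robot's right, foot 84 mm across, 250 mm high; centre.
- wash_bottle_mid (a point): White wash bottle on the bench to the robot's right, 68 mm across, 195 mm high; centre.
- reagent_mid (a point): Brown reagent bottle on the bench to the robot's left, 60 mm across, 125 mm high; centre.
Mind the look-alikes: they are no part of the job. Leave any blue or red look-alike of the part that bears weigh_jar_mid alone. Leave any brown look-alike of the part that bears dish_mid alone.

How it is judged:
By the outcome, as a careful person would: the job done as asked, in the order asked, and still so for the second after the job is handed in, while the arm keeps its last pose, push and grip.
It also fails if it takes over 45 s, if anything falls off the work surface, if the arm or the gripper's body presses on something with over 40 N, if the wrist force passes 120 N, or if a joint passes its speed limit or range.

## Working session

There is one attempt and no reset: what is moved stays moved. The work goes in short steps, Python scripts to look and compute and a tool call to move; the robot and the scene stay as the last step left them, time stands still between calls to the robot, and variables do not carry over. Pictures are saved under pics/ and viewed, at most 13 in all, crops included, and the job is handed in when it is done.

Besides the shell and the picture viewer there is one more tool, called after ">>>" by a JSON object that holds its "name" and its "arguments". carry_out: Moves the arm, as the interface text tells. Its arguments: {"type":"object","properties":{"rows":{"type":"array","items":{"type":"array"}}},"required":["rows"]}

```bash
mkdir -p pics
cat > h.py <<'E'
import numpy as np, cv2
from cell import manip
from scipy.spatial.transform import Rotation as R
def cam(n):
    i=manip.camera_info(n); f=210/np.tan(np.radians(i['fov_y'])/2)
    K=np.array([[f,0,i['cx']],[0,f,i['cy']],[0,0,1.]])
    if 'T' in i: T=np.array(i['T'])
    else:
        s=manip.state(); W=np.eye(4); W[:3,:3]=R.from_rotvec(s['tool_rot']).as_matrix(); W[:3,3]=s['eef_pos']; T=W@np.array(i['hand_eye'])
    return K,np.array(i['dist'],float),T
def plane(c,uv,z):
    K,d,T=c; p=cv2.undistortPoints(np.array(uv,float).reshape(-1,1,2),K,d).reshape(-1,2)
    r=np.c_[p[:,0],-p[:,1],-np.ones(len(p))]@T[:3,:3].T
    return T[:3,3]+r*((z-T[2,3])/r[:,2])[:,None]
def cloud(c,uv,dep):
    K,d,T=c; p=cv2.undistortPoints(np.array(uv,float).reshape(-1,1,2),K,d).reshape(-1,2)
    return (np.c_[p[:,0],-p[:,1],-np.ones(len(p))]*np.array(dep).reshape(-1,1))@T[:3,:3].T+T[:3,3]
E
python3 - <<'E'
from h import *
for n in ('top','side'):
    im,d=manip.capture(n); cv2.imwrite(f'pics/{n}0.png',im[:,:,::-1]); np.savez(f'{n}0.npz',im=im,d=d)
    print(n,manip.camera_info(n))
print(manip.state())
E
```

```text
top {'fov_y': 55.39901057145497, 'cx': 277.82516539797626, 'cy': 211.41198753699223, 'dist': array([-0.09696372,  0.        ,  0.        ,  0.        ,  0.        ]), 'T': array([[ 1.84674336e-03,  9.95637072e-01, -9.32920651e-02,
         5.47962979e-01],
       [-9.99965136e-01,  1.07889768e-03, -8.28032315e-03,
         1.10142758e-02],
       [-8.14354411e-03,  9.33041042e-02,  9.95604353e-01,
         1.26642636e+00],
       [ 0.00000000e+00,  0.00000000e+00,  0.00000000e+00,
         1.00000000e+00]])}
side {'fov_y': 51.028308729584566, 'cx': 278.4011130587694, 'cy': 203.61399253110386, 'dist': array([-0.02582571,  0.        ,  0.        ,  0.        ,  0.        ]), 'T': array([[ 9.97751885e-01,  3.92786294e-02, -5.42988445e-02,
         5.80486730e-01],
       [-6.70137469e-02,  5.77790407e-01, -8.13429409e-01,
        -9.90217160e-01],
       [-5.77040831e-04,  8.15239496e-01,  5.79123676e-01,
         8.52864209e-01],
       [ 0.00000000e+00,  0.00000000e+00,  0.00000000e+00,
         1.00000000e+00]])}
{'time': 0.1, 'joints': array([ 1.02394449e+00,  1.58962049e-01,  1.59810997e+00, -1.16432391e-05,
        1.38616756e+00, -2.10098827e-01]), 'joint_vel': array([-0.00140043, -0.00085552, -0.00329516,  0.00068558, -0.0001979 ,
       -0.00136242]), 'tau': array([ 5.38730933e-05, -3.86505175e+01, -3.22958744e+01,  7.03027518e-02,
        3.39865393e-02, -7.57825478e-05]), 'eef_pos': array([0.18973212, 0.54222836, 0.22772898]), 'tool_rot': array([-5.26370814e-01, -3.09657487e+00,  2.41008108e-03]), 'force': array([ 0.45746533, -0.47302137, -0.20972108]), 'torque': array([ 0.02414896, -0.02037588, -0.01086782]), 'gripper_force': 0.0, 'width': 0.09198300791122756}
```

View pics/top0.png

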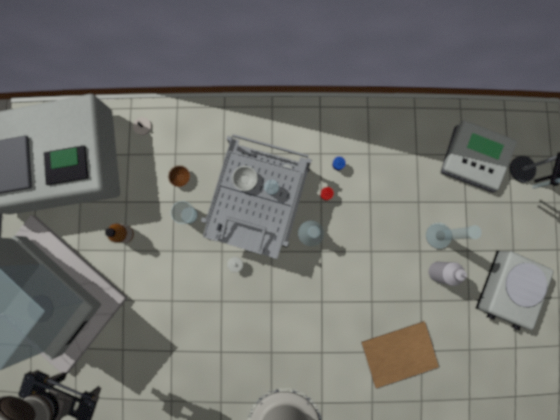

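View pics/side0.png

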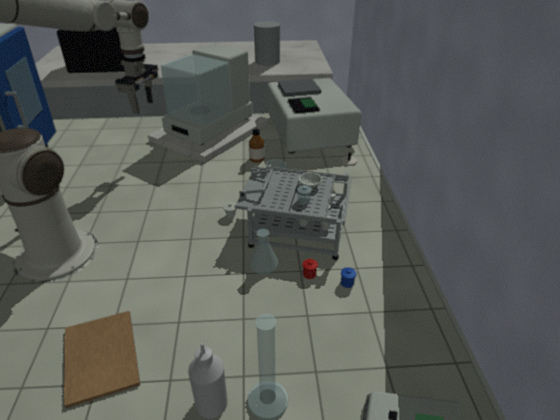

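The top view shows the rack at about (258,195), with its front towards the robot and the folded handle near (246,232). On the shelf are the white dish (247,179) and the clear jar (272,187). The look-alikes stand off the shelf: a brown dish (179,176), a blue jar (339,163) and a red jar (326,193). I'll enlarge this to confirm and measure.

Run:
```python
from h import *
im=np.load('top0.npz')['im'][125:280,165:345]
cv2.imwrite('pics/top0c.png',cv2.resize(im[:,:,::-1],None,fx=3.8,fy=3.8,interpolation=cv2.INTER_CUBIC))
```

```text
(no output)
```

View pics/top0c.png

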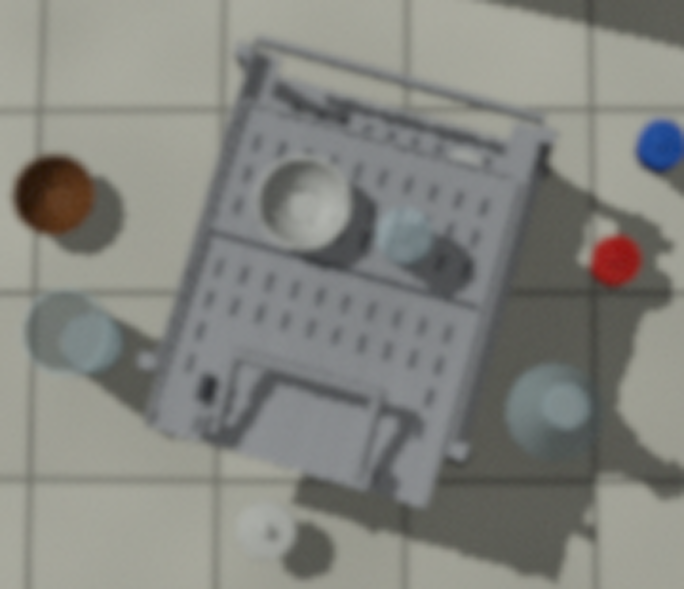

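The crop confirms it. The white dish (305,205) and clear jar (403,235) are on the shelf. The scored line runs (213,232)–(478,307), the front edge (155,423)–(425,503), and the handle bar about (233,357)–(378,397). The brown, blue and red things are off the shelf.

Run:
```python
from h import *
c=cam('top')
cp=np.array([[213,232],[478,307],[155,423],[425,503],[233,357],[378,397],[305,205],[403,235],[265,530]],float)
uv=(cp+.5)/3.8-.5+[165,125]
P=plane(c,uv,.128)[:,:2]; print(P.round(4))
l=P[1]-P[0]; f=P[3]-P[2]
for v in(l,f): print(np.degrees(np.arctan2(v[0],-v[1])),np.linalg.norm(v))
d=np.load('top0.npz')['d']; 
for (u,v) in uv: print(cloud(c,[(u,v)],[d[int(round(v)),int(round(u))]]).round(3))
y=np.arctan2((l+f)[0],-(l+f)[1]); X=np.array([np.cos(y),np.sin(y)]);print('yaw',y)
print('line-front',((P[0]+P[1]-P[2]-P[3])/2)@X)
s=manip.state();print(R.from_rotvec(s['tool_rot']).as_matrix().round(3)); print(manip.camera_info('wrist'), manip.tip_extent)
```

```text
[[ 0.729   0.1856]
 [ 0.6719 -0.0155]
 [ 0.584   0.2272]
 [ 0.525   0.0241]
 [ 0.6339  0.1689]
 [ 0.604   0.0595]
 [ 0.7497  0.1157]
 [ 0.7267  0.0412]
 [ 0.5045  0.1434]]
-15.863264695657769 0.2090529620648593
-16.211742587014914 0.2115319955118972
[[0.728 0.185 0.133]]
[[ 0.672 -0.016  0.127]]
[[0.584 0.227 0.128]]
[[0.525 0.024 0.139]]
[[0.631 0.164 0.16 ]]
[[0.602 0.058 0.166]]
[[0.748 0.115 0.136]]
[[0.719 0.04  0.176]]
[[0.502 0.152 0.05 ]]
yaw -0.279925167070604
line-front 0.15152336996543642
[[-0.944  0.33  -0.001]
 [ 0.33   0.944 -0.001]
 [ 0.    -0.002 -1.   ]]
{'fov_y': 59.61945701086387, 'cx': 280.57768448430886, 'cy': 209.340532562691, 'dist': array([-0.00302981,  0.        ,  0.        ,  0.        ,  0.        ]), 'hand_eye': array([[-5.25516992e-04,  9.67924929e-01,  2.51239040e-01,
         7.06487225e-02],
       [ 9.99998895e-01,  8.57965595e-04, -1.21370419e-03,
         1.86621929e-04],
       [-1.39032900e-03,  2.51238125e-01, -9.67924311e-01,
        -1.56090855e-01],
       [ 0.00000000e+00,  0.00000000e+00,  0.00000000e+00,
         1.00000000e+00]])} 0.014
```

```bash
cat >> h.py <<'E'
YAW=-0.28
def down(yaw=None,pitch=0):   # tool down, tool y along rack +x ; pitch about rack y
    yaw=YAW if yaw is None else yaw
    y=np.array([np.cos(yaw),np.sin(yaw),0]);z=np.array([0,0,-1.]);x=np.cross(y,z)
    M=np.c_[x,y,z]; return R.from_rotvec(pitch*np.array([-np.sin(yaw),np.cos(yaw),0])).as_matrix()@M
def rel(p,M,frm=None):
    if frm is None:
        s=manip.state(); p0=s['eef_pos']; M0=R.from_rotvec(s['tool_rot']).as_matrix()
    else: p0,M0=frm
    return (M0.T@(np.array(p)-p0)/.03).round(2),(np.degrees(R.from_matrix(M0.T@M).as_rotvec())/6).round(2)
E
python3 - <<'E'
from h import *
s=manip.state();M0=R.from_rotvec(s['tool_rot']).as_matrix()
print(rel([.24,.25,.31],down(np.radians(25))))
print(rel([.60,.11,.33],down()))
d=np.load('top0.npz')['d'];c=cam('top')
for u,v in [(40,310),(80,260),(110,300),(75,370),(60,290),(40,395),(117,232)]: print(u,v,cloud(c,[(u,v)],[d[v,u]]).round(3))
E
```

```text
(array([-4.8 , -8.64, -2.73]), array([-0.02,  0.  ,  7.62]))
(array([-17.67,  -9.09,  -3.4 ]), array([-1.000e-02,  1.000e-02,  1.446e+01]))
40 310 [[0.394 0.601 0.316]]
80 260 [[0.509 0.646 0.033]]
110 300 [[0.386 0.543 0.034]]
75 370 [[0.155 0.671 0.003]]
60 290 [[0.428 0.635 0.165]]
40 395 [[0.226 0.534 0.422]]
117 232 [[0.595 0.499 0.1  ]]
```

>>> {"name": "carry_out", "arguments": {"rows": [[[-4.8,-8.6,-2.7],[0,0,7.6],1],[[-4.8,-8.6,-2.7],[0,0,7.6],1],[[-4.8,-8.6,-2.7],[0,0,7.6],1],[[-4.8,-8.6,-2.7],[0,0,7.6],1],[[-4.8,-8.6,-2.7],[0,0,7.6],1],[[-4.8,-8.6,-2.7],[0,0,7.6],1],[[-4.8,-8.6,-2.7],[0,0,7.6],0.8],[[-17.7,-9.1,-3.4],[0,0,14.5],0.6],[[-17.7,-9.1,-3.4],[0,0,14.5],0.6],[[-17.7,-9.1,-3.4],[0,0,14.5],0.6],[[-17.7,-9.1,-3.4],[0,0,14.5],0.6],[[-17.7,-9.1,-3.4],[0,0,14.5],0.6]]}}

```text
time: 1.1
eef_pos: [0.4307, 0.182, 0.3187]
tool_rot: [-2.426, -1.996, -0.0]
force: [-0.2, 1.0, -0.3]
width: 0.0556
gripper_force: 0.0
```

Run:
```python
from h import *
print(manip.state()['eef_pos'],rel([.60,.11,.33],down()))
```

```text
[0.43073869 0.18196477 0.3187043 ] (array([-1.27,  6.  , -0.38]), array([-0.  , -0.  ,  0.82]))
```

>>> {"name": "carry_out", "arguments": {"rows": [[[-1.3,5.8,-0.4],[0,0,0.8],0.6],[[-1.3,5.8,-0.4],[0,0,0.8],0.6],[[-1.3,5.8,-0.4],[0,0,0.8],0.6],[[-1.3,5.8,-0.4],[0,0,0.8],0.6],[[-1.3,5.8,-0.4],[0,0,0.8],0.6],[[-1.3,5.8,-0.4],[0,0,0.8],0.6],[[-1.3,5.8,-0.4],[0,0,0.8],0.6],[[-1.3,5.8,-0.4],[0,0,0.8],0.6]]}}

```text
time: 1.77
eef_pos: [0.592, 0.1134, 0.3307]
tool_rot: [-2.5, -1.902, 0.001]
force: [-0.1, 0.0, 0.1]
width: 0.055
gripper_force: 0.0
```

Run:
```python
from h import *
s=manip.state();print(s['eef_pos'],R.from_rotvec(s['tool_rot']).as_matrix().round(3).tolist(),s['joints'].round(2))
c=cam('wrist');im,d=manip.capture('wrist'); cv2.imwrite('pics/w1.png',im[:,:,::-1]); np.savez('w1.npz',im=im,d=d,T=c[2])
```

```text
[0.5920279  0.11340265 0.33066611] [[0.267, 0.964, -0.001], [0.964, -0.267, 0.0], [0.0, -0.001, -1.0]] [-0.01  0.19  1.37  0.    1.59  0.26]
```

View pics/w1.png

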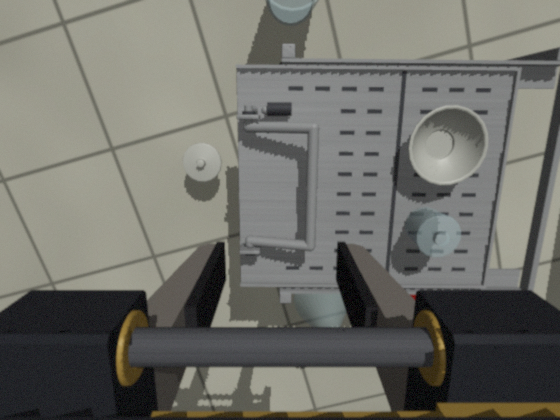

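The wrist view shows the bar at column 312, rows 127–245, and the scored line from (402,72) to (391,285). The shelf's front edge is at column 239, and the runner's front end is near (283,62), so the shelf already sticks out somewhat. I'll enlarge the runner ends.

Run:
```python
from h import *
w=np.load('w1.npz');im,d=w['im'],w['d']
a=cv2.resize(im[40:100,225:325,::-1],None,fx=6,fy=6,interpolation=cv2.INTER_CUBIC)
b=cv2.resize(im[255:305,225:325,::-1],None,fx=4.6,fy=4.6,interpolation=cv2.INTER_CUBIC)
o=np.zeros((600,600,3),np.uint8);o[:360]=a;o[365:595,:460]=b;cv2.imwrite('pics/w1c.png',o)
c=cam('wrist')
# bar points by depth
for v in (150,170,187,205,225):
    u=np.arange(295,330);P=cloud(c,np.c_[u,np.full(len(u),v)],d[v,295:330]);i=P[:,2].argsort()[-7:]
    print(v,u[i].mean(),P[i].mean(0).round(4),P[i,2].max().round(4))
for uv in [(402,72),(391,285),(238,75),(241,285)]: print(plane(c,[uv],.128).round(4), cloud(c,[uv],[d[uv[1],uv[0]]]).round(4))
for r in (52,56,58,60,62,64,66): print(r,[round(float(x),3) for x in cloud(c,[(u,r) for u in range(270,310,4)],[d[r,u] for u in range(270,310,4)])[:,2]])
```

```text
150 312.0 [0.6292 0.1454 0.1614] 0.1621
170 311.0 [0.624  0.1285 0.1615] 0.1623
187 310.57142857142856 [0.6189 0.1233 0.2081] 0.4871
205 312.0 [0.6169 0.0971 0.1617] 0.1633
225 309.2857142857143 [0.6098 0.0791 0.161 ] 0.1621
[[0.7287 0.1888 0.128 ]] [[0.7284 0.1887 0.1289]]
[[ 0.6773 -0.0195  0.128 ]] [[0.6333 0.1131 0.3647]]
[[0.5821 0.2266 0.128 ]] [[0.582  0.2266 0.1277]]
[[0.5227 0.0233 0.128 ]] [[0.5239 0.0253 0.1325]]
52 [0.002, 0.001, 0.001, 0.135, 0.135, 0.135, 0.135, 0.0, 0.0, 0.001]
56 [0.001, 0.001, 0.0, 0.134, 0.135, 0.134, 0.134, -0.0, -0.0, 0.001]
58 [0.001, 0.001, 0.002, 0.136, 0.134, 0.136, 0.134, 0.135, 0.134, 0.135]
60 [0.001, 0.001, 0.0, 0.133, 0.135, 0.134, 0.134, 0.134, 0.133, 0.134]
62 [-0.001, 0.002, -0.001, 0.13, 0.131, 0.132, 0.129, 0.13, 0.132, 0.132]
64 [0.001, 0.001, 0.003, 0.12, 0.12, 0.121, 0.119, 0.121, 0.12, 0.12]
66 [0.132, 0.134, 0.134, 0.487, 0.132, 0.132, 0.132, 0.133, 0.131, 0.134]
```

View pics/w1c.png

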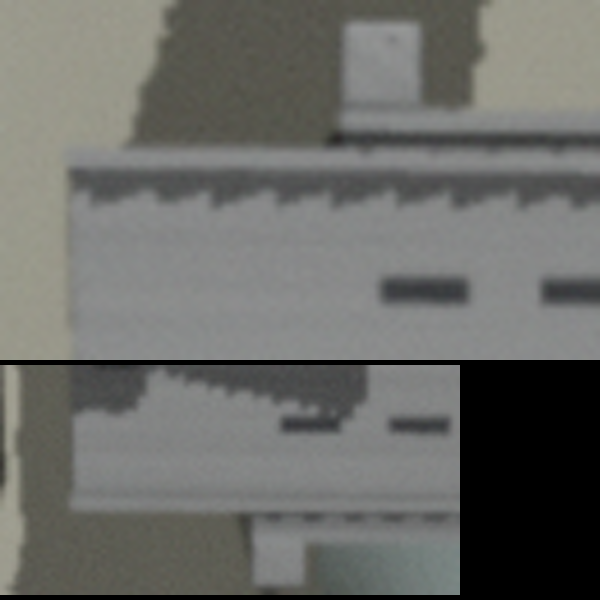

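Run:
```python
from h import *
w=np.load('w1.npz');c=cam('wrist')
L=plane(c,[(402,72),(391,285)],.128);F=plane(c,[(238,75),(241.5,285)],.128)
r1=plane(c,[(281.8,58.5),(280.1,291)],.134); r2=plane(c,[(280.2,63)],.12)
print(r1,r2)
for A in(L,F,r1):
    v=A[1]-A[0];print('yaw',np.arctan2(v[0],-v[1]))
v=L[0]-L[1]; yaw=np.arctan2(-v[0],v[1])
yaw=-.278
X=np.array([np.cos(yaw),np.sin(yaw),0]);Y=np.array([-X[1],X[0],0])
print('x: line',L@X,'front',F@X,'rack',r1@X,r2@X); print('y edges',plane(c,[(300,68),(300,289)],.132)@Y)
B=np.array([[.6292,.1454,.1614],[.624,.1285,.1615],[.6169,.0971,.1617],[.6098,.0791,.161]]);print('bar',B@X,B@Y)
```

```text
[[0.62465375 0.22875058 0.134     ]
 [0.56197473 0.00829021 0.134     ]] [[0.62271439 0.22721241 0.12      ]]
yaw -0.2422247734069595
yaw -0.2813161462206897
yaw -0.27700059221588397
x: line [0.64895634 0.65662985] front [0.4975285  0.49682604] rack [0.53789423 0.53812329] [0.53645145]
y edges [0.38372338 0.16367123]
bar [0.56514008 0.56477765 0.56656744 0.56467983] [0.31249078 0.29481258 0.26266967 0.24341229]
```

```bash
sed -i 's/^YAW=.*/YAW=-0.278/' h.py
cat >> h.py <<'E'
X=np.array([np.cos(YAW),np.sin(YAW),0]);Y=np.array([-X[1],X[0],0]);Z=np.array([0,0,1.])
def W(x,y,z): return X*x+Y*y+Z*z
def loc():
    s=manip.state();p=s['eef_pos'];return np.array([p@X,p@Y,p[2]])
E
python3 - <<'E'
from h import *
print(loc(),rel(W(.566,.2737,.25),down()),rel(W(.566,.2737,.151),down()))
E
```

```text
[0.53801874 0.27168499 0.3309728 ] (array([0.06, 0.93, 2.7 ]), array([-0.  , -0.  ,  0.08])) (array([0.06, 0.94, 6.  ]), array([-0.  , -0.  ,  0.08]))
```

>>> {"name": "carry_out", "arguments": {"rows": [[[0.06,0.94,2],[0,0,0],0.5],[[0.06,0.94,3],[0,0,0],0.5],[[0.06,0.94,4],[0,0,0],0.5],[[0.06,0.94,4.5],[0,0,0],0.5],[[0.06,0.94,5],[0,0,0],0.5],[[0.06,0.94,5.3],[0,0,0],0.5],[[0.06,0.94,5.6],[0,0,0],0.5],[[0.06,0.94,5.8],[0,0,0],0.5],[[0.06,0.94,6],[0,0,0],0.5],[[0.06,0.94,6],[0,0,0],0.5],[[0.06,0.94,6],[0,0,0],0.5]]}}

```text
time: 2.73
eef_pos: [0.6208, 0.107, 0.1513]
tool_rot: [2.5, 1.901, 0.001]
force: [-0.3, 0.7, 0.6]
width: 0.0459
gripper_force: 0.0
```

Run:
```python
from h import *
print(loc(),manip.state()['force'])
im,d=manip.capture('wrist'); cv2.imwrite('pics/w2.png',im[:,:,::-1])
```

```text
[0.56761288 0.27325361 0.15129503] [-0.28830591  0.65430664  0.57471764]
```

View pics/w2.png

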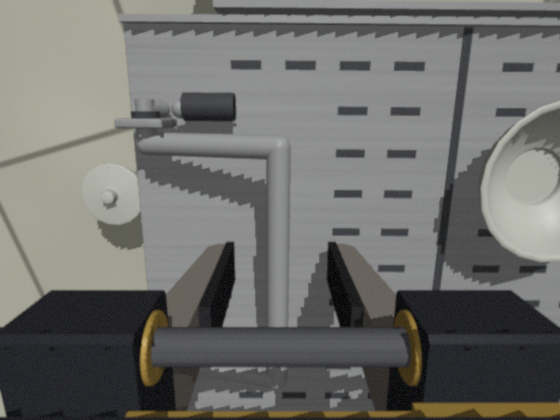

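The bar at column 279 is centred between the fingers, whose midpoint is about column 281. The handle's side arm lies along row 146, columns 150–270; its slope in the depth picture gives the start angle.

Run:
```python
from h import *
c=cam('wrist');im,d=manip.capture('wrist')
u=np.arange(160,262);t=[]
for q in u:
    v=np.arange(130,165);P=cloud(c,np.c_[np.full(35,q),v],d[130:165,q]);P=P[(P[:,2]<.2)];i=P[:,2].argsort()[-5:];t.append(np.median(P[i],0))
t=np.array(t);x=t@X;k=np.polyfit(x,t[:,2],1);print('slope',k,'angle',np.arctan(k[0]),'z at',x.min(),x.max(),np.polyval(k,[x.min(),x.max()]),np.std(t[:,2]-np.polyval(k,x)))
for v in (200,220,240,250):
    P=cloud(c,np.c_[np.arange(262,298),np.full(36,v)],d[v,262:298]);P=P[(P[:,2]<.2)&(P[:,2]>.15)]
    A=np.c_[2*(P@X),2*P[:,2],np.ones(len(P))];s=np.linalg.lstsq(A,(P@X)**2+P[:,2]**2,rcond=None)[0];print(v,'bar',s[:2],np.sort(P[:,2])[-5:].mean(),(P@X).mean())
```

```text
slope [0.25039124 0.02021491] angle 0.24534685265088274 z at 0.515954046894212 0.5594598709003118 [0.14940528 0.16029876] 0.00023517515615592
200 bar [0.56590098 0.15751463] 0.16177493318743244 0.5659756797678248
220 bar [0.56579075 0.15769003] 0.16186906403129853 0.5659808900834802
240 bar [0.56603204 0.15719521] 0.16185496907050684 0.5660165333310908
250 bar [0.56597154 0.1569736 ] 0.1614308321977777 0.5660342394619243
```

```bash
cat >> h.py <<'E'
def arc(p0,r0,phis,pv):
    # rigid turn by phi (rack x->z) about pivot pv for tool starting at r0(x,z) ; bar centred path; rows in tool axes of current pose
    M0=R.from_rotvec(manip.state()['tool_rot']).as_matrix()
    for f in phis:
        c,s=np.cos(f),np.sin(f);v=np.array(r0)
        q=np.array([c*v[0]-s*v[1],s*v[0]+c*v[1]])-v
        print((M0.T@(X*q[0]+Z*q[1])/.03).round(2).tolist(),round(-np.degrees(f)/6,2))
E
python3 - <<'E'
from h import *
l=loc();print(l)
arc(l,[.0581,.009],np.radians(np.arange(4,52,4)),None)
E
```

```text
[0.56800914 0.27329    0.15177002]
[0.0, -0.03, -0.13] -0.67
[0.0, -0.06, -0.27] -1.33
[0.0, -0.1, -0.4] -2.0
[0.0, -0.16, -0.52] -2.67
[0.0, -0.22, -0.64] -3.33
[0.0, -0.29, -0.76] -4.0
[0.0, -0.37, -0.87] -4.67
[0.0, -0.45, -0.98] -5.33
[0.0, -0.54, -1.08] -6.0
[0.01, -0.64, -1.18] -6.67
[0.01, -0.75, -1.26] -7.33
[0.01, -0.86, -1.34] -8.0
```

>>> {"name": "carry_out", "arguments": {"rows": [[[0,-0.05,0],[0,0,0],0.4],[[0,-0.05,0],[0,0,0],0.2],[[0,-0.05,0],[0,0,0],0],[[0,-0.05,0],[0,0,0],0],[[0,-0.05,0],[0,0,0],0],[[0,-0.05,0],[0,0,0],0],[[0,-0.05,0],[0,0,0],0],[[0,-0.05,0],[0,0,0],0]]}}

```text
time: 3.5
eef_pos: [0.6193, 0.1073, 0.1509]
tool_rot: [2.501, 1.901, 0.0]
force: [0.9, -0.9, 1.0]
width: 0.0089
gripper_force: 30.0
```

>>> {"name": "carry_out", "arguments": {"rows": [[[0,-0.03,-0.13],[-0.67,0,0],0],[[0,-0.06,-0.27],[-1.33,0,0],0],[[0,-0.1,-0.4],[-2,0,0],0],[[0,-0.16,-0.52],[-2.67,0,0],0],[[0,-0.16,-0.52],[-2.67,0,0],0]]}}

```text
time: 3.92
eef_pos: [0.6136, 0.109, 0.167]
tool_rot: [2.312, 1.761, 0.25]
force: [0.0, -0.4, 0.3]
width: 0.0087
gripper_force: 30.0
```

Run:
```python
from h import *
l=loc();s=manip.state();print(l,s['force']@X,s['force'][2],s['torque']@Y)
M=R.from_rotvec(s['tool_rot']).as_matrix();print(np.degrees(np.arctan2(M[:,2]@X,-M[2,2])))
arc(l,[0.0581*np.cos(.279)-.009*np.sin(.279),.0581*np.sin(.279)+.009*np.cos(.279)],np.radians(np.arange(4,40,4)),None)
```

```text
[0.56008431 0.27324026 0.16695648] 0.1189149477213721 0.3369019774519876 0.13275266635744926
16.194488526166296
[0.0, -0.03, -0.13] -0.67
[0.0, -0.06, -0.27] -1.33
[0.0, -0.1, -0.4] -2.0
[0.0, -0.16, -0.52] -2.67
[0.0, -0.22, -0.65] -3.33
[0.0, -0.29, -0.76] -4.0
[0.0, -0.36, -0.88] -4.67
[0.01, -0.45, -0.98] -5.33
[0.01, -0.54, -1.08] -6.0
```

>>> {"name": "carry_out", "arguments": {"rows": [[[0,-0.03,-0.13],[-0.67,0,0],0],[[0,-0.06,-0.27],[-1.33,0,0],0],[[0,-0.1,-0.4],[-2,0,0],0],[[0,-0.16,-0.52],[-2.67,0,0],0],[[0,-0.22,-0.65],[-3.33,0,0],0],[[0,-0.29,-0.76],[-4,0,0],0],[[0,-0.36,-0.88],[-4.67,0,0],0],[[0,-0.36,-0.88],[-4.67,0,0],0]]}}

```text
time: 4.58
eef_pos: [0.5973, 0.1133, 0.1892]
tool_rot: [1.957, 1.49, 0.603]
force: [0.6, -2.6, 0.2]
width: 0.0093
gripper_force: 30.0
```

Run:
```python
from h import *
l=loc();s=manip.state();print(l,s['force']@X,s['force'][2],s['torque']@Y,s['joints'].round(2))
M=R.from_rotvec(s['tool_rot']).as_matrix();a=np.arctan2(M[:,2]@X,-M[2,2]);print(np.degrees(a))
f=np.radians(44)
arc(l,[0.0581*np.cos(f)-.009*np.sin(f),.0581*np.sin(f)+.009*np.cos(f)],np.radians(np.arange(4,52,4)),None)
im,d=manip.capture('wrist'); np.savez('w3.npz',d=d); cv2.imwrite('pics/w3.png',im[:,:,::-1])
```

```text
[0.54325857 0.27287218 0.18917614] 1.3123908315372077 0.1843349019705146 0.5703197427415707 [ 0.13 -0.09  2.12 -0.65  0.47  0.88]
44.19169528718509
[0.0, -0.03, -0.13] -0.67
[0.0, -0.06, -0.27] -1.33
[0.0, -0.1, -0.4] -2.0
[0.0, -0.16, -0.52] -2.67
[0.0, -0.22, -0.65] -3.33
[0.01, -0.29, -0.76] -4.0
[0.01, -0.36, -0.88] -4.67
[0.01, -0.45, -0.98] -5.33
[0.01, -0.54, -1.08] -6.0
[0.01, -0.64, -1.18] -6.67
[0.01, -0.75, -1.26] -7.33
[0.01, -0.86, -1.34] -8.0
```

View pics/w3.png

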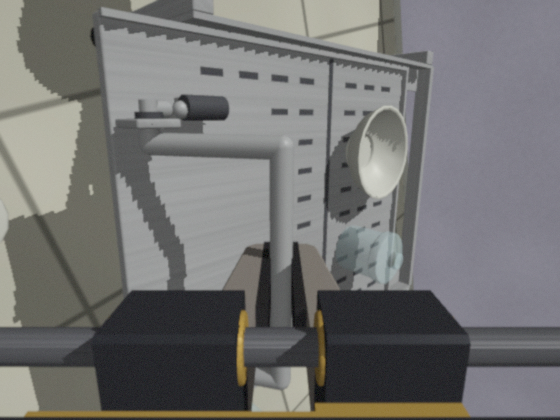

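The handle is turning with the gripper and is now at about 1.02 rad; the dish and jar are still standing. Joint 5 is near its range limit, so I'll open, turn the tool back about the bar and regrip.

>>> {"name": "carry_out", "arguments": {"rows": [[[0,0,0],[0,0,0],0.4],[[0,0,0],[0,0,0],0.4],[[0,0,0],[0,0,0],0.4],[[0,0,0],[0,0,0],0.4],[[0,-0.04,-0.01],[2,0,0],0.4],[[0,-0.08,-0.02],[4,0,0],0.4],[[0,-0.12,-0.05],[6,0,0],0.4],[[0,-0.15,-0.08],[8,0,0],0.4],[[0,-0.18,-0.11],[10.5,0,0],0.4],[[0,-0.18,-0.11],[10.5,0,0],0.4],[[0,-0.18,-0.11],[10.5,0,0],0.4],[[0,-0.18,-0.11],[10.5,0,0],0.4]]}}

```text
time: 5.63
eef_pos: [0.5924, 0.115, 0.1887]
tool_rot: [-2.365, -1.799, 0.184]
force: [0.2, 0.8, 0.3]
width: 0.0367
gripper_force: 0.0
```

Run:
```python
from h import *
l=loc();s=manip.state();print(l,s['force'],s['joints'].round(2))
M=R.from_rotvec(s['tool_rot']).as_matrix();a=np.arctan2(M[:,2]@X,-M[2,2]);print(np.degrees(a),M.round(3).tolist())
c=cam('wrist');im,d=manip.capture('wrist'); cv2.imwrite('pics/w4.png',im[:,:,::-1])
# bar: points in tool frame near y=0,z~-0.006, x>12mm
v,u=np.mgrid[0:420:2,0:560:2];P=cloud(c,np.c_[u.ravel(),v.ravel()],d[v,u].ravel());Q=(P-s['eef_pos'])@M
m=(abs(Q[:,1])<.017)&(Q[:,0]>.02)&(Q[:,0]<.045)&(abs(Q[:,2]+.006)<.02);B=Q[m];print(m.sum(),B[:,1:].mean(0),B[:,1].min(),B[:,1].max(),B[:,2].min())
```

```text
[0.53810323 0.273126   0.18871322] [0.20076509 0.75052763 0.32099813] [-0.03  0.41  1.38  0.05  1.55  0.23]
-11.777733876234235 [[0.267, 0.943, -0.196], [0.964, -0.261, 0.056], [0.001, -0.204, -0.979]]
346 [ 0.00253656 -0.00753557] -0.0021594036007414035 0.0073859441386041206 -0.010584878907872153
```

>>> {"name": "carry_out", "arguments": {"rows": [[[0,0.08,0],[0,0,0],0.4],[[0,0.08,0],[0,0,0],0.2],[[0,0.08,0],[0,0,0],0],[[0,0.08,0],[0,0,0],0],[[0,0.08,0],[0,0,0],0],[[0,0.08,0],[0,0,0],0],[[0,0.08,0],[0,0,0],0]]}}

```text
time: 6.27
eef_pos: [0.594, 0.1147, 0.1881]
tool_rot: [-2.37, -1.802, 0.179]
force: [1.5, -0.8, 1.5]
width: 0.0088
gripper_force: 30.0
```

Run:
```python
from h import *
l=loc();s=manip.state();print(l,s['force']@X,s['force'][2],s['joints'].round(2))
M=R.from_rotvec(s['tool_rot']).as_matrix();a=np.arctan2(M[:,2]@X,-M[2,2]);print(np.degrees(a))
b=s['eef_pos']-.0055*M[:,2];bx,bz=b@X,b[2];print('bar',bx,bz,'alpha',np.arctan2(bz-.1423,bx-.5079),np.hypot(bz-.1423,bx-.5079))
arc(l,[l[0]-.5079,l[2]-.1423],np.radians(np.arange(3,39,3)),None)
```

```text
[0.53967176 0.27331658 0.18812497] 1.6234532636499703 1.5135995833160234 [-0.03  0.41  1.39  0.05  1.54  0.23]
-11.401111492934545
bar 0.5407589793360043 0.193516437306945 alpha 1.0003694515970414 0.06085093239565176
[0.0, -0.09, -0.04] -0.5
[0.0, -0.18, -0.07] -1.0
[0.0, -0.28, -0.09] -1.5
[0.0, -0.37, -0.12] -2.0
[0.0, -0.47, -0.13] -2.5
[0.0, -0.56, -0.14] -3.0
[0.0, -0.66, -0.15] -3.5
[0.01, -0.76, -0.15] -4.0
[0.01, -0.86, -0.15] -4.5
[0.01, -0.95, -0.14] -5.0
[0.01, -1.05, -0.13] -5.5
[0.01, -1.14, -0.11] -6.0
```

>>> {"name": "carry_out", "arguments": {"rows": [[[0,-0.09,-0.04],[-0.5,0,0],0],[[0,-0.18,-0.07],[-1,0,0],0],[[0,-0.28,-0.09],[-1.5,0,0],0],[[0,-0.37,-0.12],[-2,0,0],0],[[0,-0.47,-0.13],[-2.5,0,0],0],[[0,-0.56,-0.14],[-3,0,0],0],[[0,-0.66,-0.15],[-3.5,0,0],0],[[0,-0.76,-0.15],[-4,0,0],0],[[0,-0.76,-0.15],[-4,0,0],0]]}}

```text
time: 7.02
eef_pos: [0.5723, 0.1207, 0.197]
tool_rot: [2.354, 1.792, 0.199]
force: [-0.7, -1.2, 2.9]
width: 0.009
gripper_force: 30.0
```

```bash
cat > st.py <<'E'
from h import *
l=loc();s=manip.state();print(l,'F',s['force']@X,s['force'][2],s['torque']@Y,s['joints'].round(2))
M=R.from_rotvec(s['tool_rot']).as_matrix();a=np.arctan2(M[:,2]@X,-M[2,2]);print('tilt',np.degrees(a))
b=s['eef_pos']-.0055*M[:,2];bx,bz=b@X,b[2];print('bar',bx,bz,'alpha',np.arctan2(bz-.1423,bx-.5079),np.hypot(bz-.1423,bx-.5079))
E
cat > sh.py <<'E'
from h import *
# shelf front edge and line along X from the top camera pictures
c=cam('top');im,d=manip.capture('top')
v,u=np.mgrid[120:320,150:350];P=cloud(c,np.c_[u.ravel(),v.ravel()],d[v,u].ravel());x,y,z=P@X,P@Y,P[:,2]
for lo,hi in((.178,.196),(.352,.372)):
    m=(y>lo)&(y<hi)&(abs(z-.128)<.007)&(x>.3)&(x<.85);print('front',lo,np.percentile(x[m],1),'z',np.mean(z[m][x[m]<np.percentile(x[m],30)]))
E
python3 - <<'E'
exec(open('st.py').read());exec(open('sh.py').read())
arc(l,[l[0]-.5079,l[2]-.1423],np.radians(np.arange(3,24,3)),None)
E
```

```text
[0.51720895 0.27309076 0.19703594] F -0.40043782217684915 2.851159946474331 -0.012824502033136346 [ 0.04  0.06  1.78 -0.08  1.09  0.33]
tilt 12.687027092645787
bar 0.5160010073164025 0.2024016499832374 alpha 1.436815383330281 0.060645153559439405
front 0.178 0.49742766718738546 z 0.12897807685439916
front 0.352 0.49781884950742417 z 0.12945935617342025
[0.0, -0.09, -0.03] -0.5
[0.0, -0.18, -0.06] -1.0
[0.0, -0.28, -0.09] -1.5
[0.0, -0.37, -0.11] -2.0
[0.0, -0.47, -0.12] -2.5
[0.0, -0.56, -0.13] -3.0
[0.01, -0.66, -0.14] -3.5
```

>>> {"name": "carry_out", "arguments": {"rows": [[[0,-0.09,-0.03],[-0.5,0,0],0],[[0,-0.18,-0.06],[-1,0,0],0],[[0,-0.28,-0.08],[-1.5,0,0],0],[[0,-0.37,-0.1],[-2,0,0],0],[[0,-0.47,-0.12],[-2.5,0,0],0],[[0,-0.56,-0.13],[-3,0,0],0],[[0,-0.56,-0.13],[-3,0,0],0]]}}

```text
time: 7.65
eef_pos: [0.5564, 0.1247, 0.1973]
tool_rot: [2.133, 1.623, 0.444]
force: [-2.1, -1.4, 2.3]
width: 0.0088
gripper_force: 30.0
```

Run:
```python
exec(open('st.py').read());exec(open('sh.py').read())
```

```text
[0.50077174 0.27260787 0.1973103 ] F -1.6040814506448815 2.260662299933055 0.3751234269944724 [ 0.11 -0.14  2.05 -0.29  0.75  0.55]
tilt 30.67287578827259
bar 0.4979660064218131 0.20204079100340544 alpha 1.73557356711698 0.06056109591250827
front 0.178 0.49778215436993534 z 0.12916184595211203
front 0.352 0.4978532355151767 z 0.12924069868931864
```

>>> {"name": "carry_out", "arguments": {"rows": [[[0,0,0],[0,0,0],0.3],[[0,0,0],[0,0,0],0.3],[[0,0,0],[0,0,0],0.3],[[0,0,0],[0,0,0],0.3],[[0,-0.04,-0.01],[1.4,0,0],0.3],[[0,-0.06,-0.01],[2.8,0,0],0.3],[[0,-0.08,-0.02],[4.5,0,0],0.3],[[0,-0.08,-0.02],[4.5,0,0],0.3],[[0,-0.08,-0.02],[4.5,0,0],0.3],[[0,-0.08,-0.02],[4.5,0,0],0.3]]}}

```text
time: 8.53
eef_pos: [0.555, 0.1248, 0.1946]
tool_rot: [2.463, 1.87, 0.056]
force: [-0.1, 0.1, -0.9]
width: 0.0277
gripper_force: 0.0
```

Run:
```python
exec(open('st.py').read());exec(open('sh.py').read())
c=cam('wrist');im,d=manip.capture('wrist'); cv2.imwrite('pics/w5.png',im[:,:,::-1])
v,u=np.mgrid[0:420:2,0:560:2];P=cloud(c,np.c_[u.ravel(),v.ravel()],d[v,u].ravel());Q=(P-s['eef_pos'])@M
m=(abs(Q[:,1])<.013)&(Q[:,0]>.02)&(Q[:,0]<.045)&(abs(Q[:,2]+.006)<.02);B=Q[m];print(m.sum(),B[:,1:].mean(0),B[:,1].min(),B[:,1].max(),B[:,2].min())
b=s['eef_pos']+M[:,1]*(B[:,1].min()+B[:,1].max())/2+M[:,2]*(B[:,2].min()+.005)
print('bar seen',b@X,b[2],np.arctan2(b[2]-.142,b@X-.5092))
```

```text
[0.49943089 0.27231514 0.19460737] F -0.18053201735623026 -0.9168193122427216 0.1250332890963413 [ 0.02  0.13  1.7  -0.02  1.25  0.3 ]
tilt 3.5008781158368185
bar 0.49909504143921357 0.20009710295004718 alpha 1.721976494516282 0.05846394106349244
front 0.178 0.49783766927676126 z 0.1291991240436916
front 0.352 0.5136599102663743 z 0.12950303862801962
352 [-0.00192304 -0.01048912] -0.00666739036751875 0.0026848191233473117 -0.013014195296037666
bar seen 0.4969539806980413 0.20248501761735196 1.770559684267521
```

View pics/w5.png

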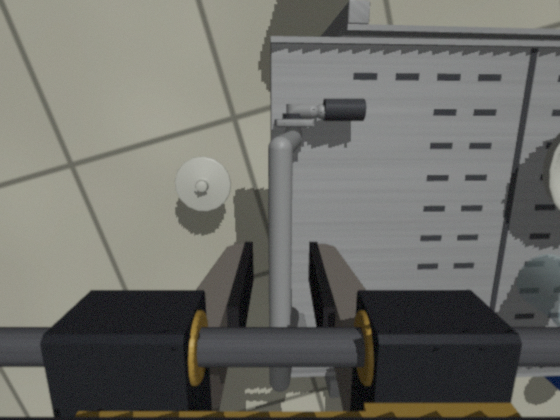

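The handle is on its stop: measured angle about 1.77, bar at column 281, shelf unmoved. Now I'll regrip the bar.

>>> {"name": "carry_out", "arguments": {"rows": [[[0,-0.07,-0.06],[0,0,0],0.3],[[0,-0.07,-0.06],[0,0,0],0.2],[[0,-0.07,-0.06],[0,0,0],0],[[0,-0.07,-0.06],[0,0,0],0],[[0,-0.07,-0.06],[0,0,0],0],[[0,-0.07,-0.06],[0,0,0],0]]}}

```text
time: 9.13
eef_pos: [0.5523, 0.1261, 0.1975]
tool_rot: [2.462, 1.871, 0.058]
force: [0.1, 0.2, 1.9]
width: 0.0085
gripper_force: 30.0
```

Run:
```python
exec(open('st.py').read())
for k in(.05,.1): print(M.T@(-k*X)/.03)
c=cam('wrist');im,d=manip.capture('wrist');g=cv2.cvtColor(im,cv2.COLOR_RGB2GRAY).astype(float)
np.savez('w6.npz',im=im,d=d,T=c[2])
pts=[]
for v in list(range(88,98))+list(range(122,132))+list(range(152,162)):
    u0=533-(v-50)*.172; r=g[v,int(u0)-9:int(u0)+10]; w=np.clip(np.median(r)-15-r,0,None)
    if w.sum()>0: pts.append((int(u0)-9+(w*np.arange(19)).sum()/w.sum(),v))
L=plane(c,pts,.128);print(len(pts),'line X',(L@X).mean(),(L@X).std(),np.polyfit(L@Y,L@X,1))
print('rack end',plane(c,[(348.5,32)],.134)@X,)
for v in (26,28,30,32,34):
    r=np.array([cloud(c,[(u,v)],[d[v,u]])[0] for u in range(335,365)]);m=r[:,2]>.1
    print(v,(r[m]@X).min() if m.any() else None,r[m][:3,2].round(3))
```

```text
[0.49653144 0.2728435  0.19748053] F 0.07853234823549829 1.9214684511321953 -0.04520267365965547 [ 0.02  0.12  1.7  -0.02  1.26  0.3 ]
tilt 3.519831457934538
bar 0.49619376891513045 0.20297015823879785 alpha 1.7614027348435473 0.06178918956365374
[ 0.01208861 -1.66347876 -0.10232334]
[ 0.02417722 -3.32695752 -0.20464669]
30 line X 0.6497775814742557 0.00015724923578827656 [-0.00399223  0.65112697]
rack end [0.53733545]
26 0.537262680578126 [0.1   0.105 0.107]
28 0.5372639263199145 [0.101 0.103 0.107]
30 0.5373168866935268 [0.101 0.104 0.107]
32 0.5373433639843369 [0.1   0.104 0.108]
34 0.5373169836653412 [0.103 0.104 0.107]
```

>>> {"name": "carry_out", "arguments": {"rows": [[[0,-0.04,0],[0,0,0],0],[[0,-0.12,-0.01],[0,0,0],0],[[0,-0.25,-0.02],[0,0,0],0],[[0,-0.4,-0.02],[0,0,0],0],[[0,-0.56,-0.03],[0,0,0],0],[[0.01,-0.72,-0.04],[0,0,0],0],[[0.01,-0.88,-0.05],[0,0,0],0],[[0.01,-1.04,-0.06],[0,0,0],0],[[0.01,-1.2,-0.07],[0,0,0],0],[[0.01,-1.36,-0.08],[0,0,0],0],[[0.01,-1.52,-0.09],[0,0,0],0],[[0.01,-1.66,-0.1],[0,0,0],0]]}}

```text
time: 10.18
eef_pos: [0.5033, 0.1398, 0.1968]
tool_rot: [2.462, 1.872, 0.055]
force: [3.5, -1.4, -0.4]
width: 0.0093
gripper_force: 30.0
```

Run:
```python
exec(open('st.py').read());exec(open('sh.py').read())
print(M.T@(-.05*X)/.03)
```

```text
[0.44564713 0.27254346 0.19675151] F 3.764782164482307 -0.4428602555210578 -0.5832568379605194 [ 0.05  0.01  1.82 -0.02  1.25  0.33]
tilt 3.419264237708651
bar 0.4453191027380705 0.2022417231728024 alpha 2.377731460383547 0.08665667244380579
front 0.178 0.4464129632052747 z 0.12873584780236766
front 0.352 0.4461322762380069 z 0.12870390618341876
[ 0.0122513  -1.66365461 -0.09940334]
```

>>> {"name": "carry_out", "arguments": {"rows": [[[0,-0.06,-0.02],[0,0,0],0],[[0,-0.16,-0.03],[0,0,0],0],[[0,-0.3,-0.04],[0,0,0],0],[[0,-0.46,-0.05],[0,0,0],0],[[0,-0.62,-0.06],[0,0,0],0],[[0.01,-0.78,-0.07],[0,0,0],0],[[0.01,-0.94,-0.08],[0,0,0],0],[[0.01,-1.1,-0.09],[0,0,0],0],[[0.01,-1.26,-0.1],[0,0,0],0],[[0.01,-1.42,-0.11],[0,0,0],0],[[0.01,-1.55,-0.12],[0,0,0],0],[[0.01,-1.6,-0.12],[0,0,0],0]]}}

```text
time: 11.23
eef_pos: [0.457, 0.153, 0.1975]
tool_rot: [2.462, 1.872, 0.055]
force: [2.9, -0.2, -3.0]
width: 0.0088
gripper_force: 30.0
```

Run:
```python
exec(open('st.py').read());exec(open('sh.py').read())
c=cam('wrist');im,dd=manip.capture('wrist');cv2.imwrite('pics/w7.png',im[:,:,::-1]);np.savez('w7.npz',im=im,d=dd,T=c[2])
c=cam('top');cv2.imwrite('pics/top7.png',0)if 0 else None
im,d=manip.capture('top');np.savez('top7.npz',im=im,d=d)
```

```text
[0.39751076 0.27252314 0.19750372] F 2.8343327268623204 -3.0134783456137213 -0.2977156233016437 [ 0.09 -0.1   1.93 -0.02  1.26  0.36]
tilt 3.423444716712014
bar 0.39718232864482395 0.20299390590255595 alpha 2.640143017686086 0.12626223886824237
front 0.178 0.39699856933303984 z 0.12914899055957887
front 0.352 0.3967487989029739 z 0.12950870091432604
```

View pics/w7.png

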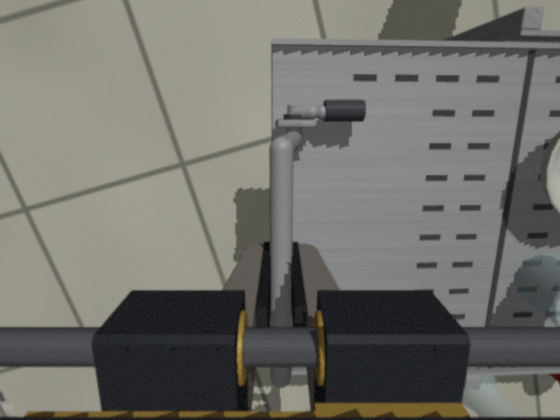

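The wrist view shows the line running (531,52)–(492,320), now close to the rack's post, whose left edge is at (523,20). The bar is gripped and the shelf is level. I'll measure what is left to pull.

```bash
cat > ln.py <<'E'
from h import *
def meas(im,d,T):
    K,D,_=cam('wrist');c=(K,D,T);g=cv2.cvtColor(im,cv2.COLOR_RGB2GRAY).astype(float);pts=[]
    for v in list(range(56,66))+list(range(88,98))+list(range(122,132))+list(range(152,162)):
        u0=533-(v-50)*.172; r=g[v,int(u0)-9:int(u0)+10]; w=np.clip(np.median(r)-15-r,0,None)
        if w.sum()>0: pts.append((int(u0)-9+(w*np.arange(19)).sum()/w.sum(),v))
    L=plane(c,pts,.128);k=np.polyfit(L@Y,L@X,1);lx=np.polyval(k,.2737)
    v,u=np.mgrid[4:44,400:560];P=cloud(c,np.c_[u.ravel(),v.ravel()],d[v,u].ravel());x,y,z=P@X,P@Y,P[:,2]
    m=(abs(z-.134)<.006)&(y>.385)&(x<.62)
    print('line',lx,k[0],len(pts),'std',(L@X-np.polyval(k,L@Y)).std(),'rack end',np.percentile(x[m],[1,3,10]),m.sum(),'y',y[m].min(),y[m].max())
E
python3 - <<'E'
from ln import *
for f in ('w6.npz','w7.npz'):
    w=np.load(f);meas(w['im'],w['d'],w['T'])
w=np.load('w7.npz');im=w['im'][0:80,480:560]
c=cam('wrist')
for z in(.12,.134): print(plane(c,[(523,20),(521,12)],z)@X)
t=np.load('top7.npz')['im'][130:300,165:345]
o=np.zeros((600,720,3),np.uint8);o[:330,:330]=cv2.resize(im,(330,330),interpolation=cv2.INTER_CUBIC);o[:,336:336+384]=cv2.resize(t,(635,600))[:,0:384]
cv2.imwrite('pics/c7.png',o[:,:,::-1])
E
```

```text
line 0.6500909647748193 -0.004962379361656545 40 std 0.00013831262356940507 rack end [0.56711163 0.5681345  0.57154175] 811 y 0.3850083037091241 0.3918239922334854
line 0.5507545438801088 -0.0027737883525592553 40 std 6.491841629498335e-05 rack end [0.50729685 0.52114463 0.53760226] 990 y 0.3850008944543303 0.40401889924377976
[0.5474445  0.54542181]
[0.53785659 0.5359553 ]
```

View pics/c7.png

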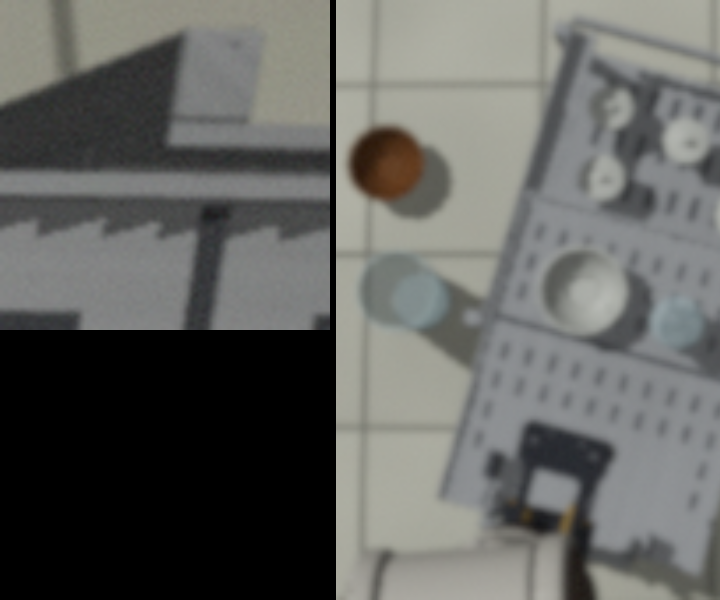

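>>> {"name": "carry_out", "arguments": {"rows": [[[0,-0.04,-0.01],[0,0,0],0],[[0,-0.12,-0.02],[0,0,0],0],[[0,-0.22,-0.02],[0,0,0],0],[[0,-0.32,-0.03],[0,0,0],0],[[0,-0.4,-0.03],[0,0,0],0],[[0,-0.44,-0.03],[0,0,0],0],[[0,-0.44,-0.03],[0,0,0],0],[[0,-0.44,-0.03],[0,0,0],0]]}}

```text
time: 12.05
eef_pos: [0.4446, 0.1564, 0.1977]
tool_rot: [2.463, 1.872, 0.055]
force: [-1.0, 0.9, -3.3]
width: 0.0088
gripper_force: 30.0
```

Run:
```python
exec(open('st.py').read());exec(open('sh.py').read())
from ln import *
c=cam('wrist');im,dd=manip.capture('wrist');meas(im,dd,c[2]);np.savez('w8.npz',im=im,d=dd,T=c[2])
# shelf level: plane fit
v,u=np.mgrid[60:230:3,300:520:3];P=cloud(c,np.c_[u.ravel(),v.ravel()],dd[v,u].ravel());P=P[abs(P[:,2]-.128)<.006]
A=np.c_[P@X-.4,P@Y-.27,np.ones(len(P))];print('slope x,y,z',np.linalg.lstsq(A,P[:,2],rcond=None)[0])
g=im[0:300,400:560,::-1];cv2.imwrite('pics/c8.png',cv2.resize(g,None,fx=2,fy=2,interpolation=cv2.INTER_CUBIC))
```

```text
[0.3845946  0.27243167 0.19769412] F -1.192855460815883 -3.291452772905903 0.30475963716921084 [ 0.1  -0.13  1.95 -0.02  1.26  0.37]
tilt 3.3978190258452736
bar 0.38426862541907164 0.20318444697045698 alpha 2.683989097509709 0.13781013265964231
front 0.178 0.384624387574084 z 0.12935158090530147
front 0.352 0.3865527825010281 z 0.12941562340071128
line 0.538224659632578 -0.006119342760583774 40 std 0.00014989965454991345 rack end [0.49585354 0.50727573 0.53699976] 760 y 0.38500465543178825 0.40380886068836763
slope x,y,z [0.00035127 0.00152521 0.12803868]
```

View pics/c8.png

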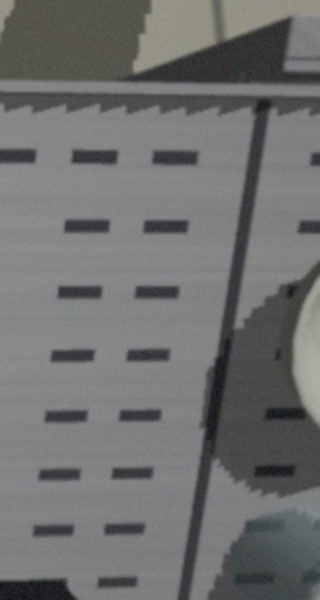

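The line runs from (263,103) to (185,598) in this crop and the shelf is flat, with slopes around 0.001. The rack's post edge is at (286,60)–(292,18). A last check of both against each other:

Run:
```python
from h import *
w=np.load('w8.npz');K,D,_=cam('wrist');c=(K,D,w['T']);g=cv2.cvtColor(w['im'],cv2.COLOR_RGB2GRAY).astype(float)
e=[]
for v in range(11,29):
    r=np.diff(cv2.GaussianBlur(g[v:v+1],(3,1),0)[0])[532:556];i=r.argmax();e.append((532+i+.5,v))
E=plane(c,e,.134);print((E@X).round(4),np.median(E@X))
print(manip.state()['force'],loc())
```

```text
[0.5378 0.5373 0.5374 0.5375 0.5376 0.5377 0.5378 0.5373 0.5374 0.5375
 0.5376 0.5377 0.5372 0.5373 0.5374 0.5375 0.5376 0.5377] 0.5374653906588074
[-1.09826139 -0.103247   -3.79580915] [0.38463989 0.27243322 0.19765418]
```

```bash
python3 -c "
from cell import manip
print(manip.job_done())"
```

```text
the job is handed in; nothing more can be done
None
```

The handle is on its stop and the shelf is drawn out with its scored line within about 1 mm of the rack's front; I handed the job in with the gripper still holding the shelf level, the dish and jar last seen standing on it.

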